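# Slide the scraper blade out of its honing tray and lay it on the drip rest

### The job

Pressing gently on top of the steel scraper blade, slide it along its honing tray until its front end sticks out over the open mouth by 3 to 5 cm while the blade still lies flat in the channel. Then grip it across that overhanging end, lift it clear of the tray and lay it gently on the drip rest, flat across both cross bars, between the brass pins and with about as much blade beyond one bar as beyond the other. Do not press the blade hard onto the tray floor, do not drop it, and leave the wooden disc, palm chisel, carved blank and glue bottle where they are.

Things in the scene. Friction and masses are not known exactly. Their poses are not given: they have to be found in the camera images.
- blade: Flat steel scraper blade, 150 (x) x 45 (y) x 4 (z) mm, 0.16 kg give or take a third; origin at the centre of its underside. Its -x end is the front end (polished stripe on top) and points to the tray's mouth.
- blade_front (a point): Middle of the blade's front edge, 75 mm from its centre along its -x, at half thickness.
- tray: Honing tray, fixed to the bench: dark wooden block 182 (x) x 69 (y) mm, origin on the bench under its centre. The blade lies in its channel along x, 49 mm wide, floor 45 mm above the bench. Light wooden side rails (10 mm thick) and a back stop at +x (inner face at +79 mm) rise 3 mm above the blade's top and hide its edges. The -x end (mouth, at -91 mm) is open.
- floor_strip: Black slick plastic strip, 170 x 49 x 5 mm, the floor of the tray's channel, rigid and fixed (friction about 0.15); origin above the tray's origin, 5 mm below the strip's top. The blade lies on it and may not be pressed on it with more than 25 N; a fingertip pressing with 8 to 16 N drags the blade.
- mouth (a point): Middle of the channel floor's edge at the tray's open -x end, 45 mm above the bench. Nothing stands in front of or under it, down to the bench.
- rest: Drip rest, fixed to the bench: board 90 (x) x 86 (y) x 12 mm with two cross bars along y, 12 mm thick, at x = -30 and +30 mm, flat tops 45 mm above the bench. On each bar brass pins 7 mm thick stand at y = -33 and +33 mm, up to 58 mm above the bench; the blade lies along the rest's x between them (59 mm free). Origin on the bench under its centre.
- disc: Wooden disc, 64 mm across, 12 mm high, loose on the bench; origin at the centre of its underside. Leave alone.
- skew: Palm chisel with reddish mushroom handle, 148 x 26 x 22 mm, loose on the bench; origin under its middle, long axis x. Leave alone.
- blank: Small half-carved wooden block, 58 x 31 x 30 mm, loose on the bench; origin under its centre. Leave alone.
- glue_bottle: White glue bottle with brown cap, 58 mm across, 196 mm high, standing behind the work; origin under its centre. Leave alone.
- shoe: Brass spring shoe, 8 mm thick, in the tray's -y rail, 20 mm from the tray's centre toward the mouth; origin at its tip. It pushes with about 2 N on the blade's long edge and holds it against the +y rail: sliding the blade takes about 2.5 N more than the floor friction, and a finger that presses too lightly slips over the blade.
Not all that is in view belongs to the job. Leave any turquoise look-alike of the tray alone. Of the things like the rest, leave any that is blue; of the rest the larger one is meant.

How it is judged:
By the outcome, as a careful person would: the job done as asked, in the order asked, and still so for the second after the job is handed in, with the robot touching nothing.
It also fails if it takes over 64 s, if anything falls off the work surface, if the arm or the gripper's body presses on something with over 40 N, if the wrist force passes 120 N, or if a joint passes its speed limit or range.

### The arm

A 6-joint arm with a two-finger parallel gripper is mounted at the origin on a cart in front of the work surface, level with it; the furniture and walls round the work are solid. World frame = base frame: x ahead of the robot, y to its left, z up, the work surface at z = 0. Lengths are in m, angles in degrees, forces in N, time in s.
With the tool pointing down it reaches from about 0.375 to 0.9 m from the base axis. Payload 3.1 kg.
Tool frame: the origin (TCP) lies on the centre line of the jaws, within the pads' length; the fingertips stand 14 mm ahead of it and the grasp point (between the pads) lies 5 mm behind it (bot.tips_ahead is the distance from the TCP to the fingertips, in m); z points along the fingers, y is the line along which they close (so a half turn about z gives the same grasp; the last joint's range is limited). The gripper opens to 87 mm and grips with 3 to 60 N. Pads are 19 mm wide; open, the fingers measure 117 mm over their backs; the gripper's body (75 mm by 190 mm) begins 51 mm behind the grasp point.
Start: joints at [-74.914, 30.224, 82.088, -0, 67.689, -10.227], TCP at [0.267, -0.565, 0.237] pointing down, gripper open.
Joint ranges: [-176.69, 176.69], [-43.24, 126.21], [12.49, 139.97], [-82, 262], [0, 151.66], [-163.58, 163.58]. Speed limits (degrees/s): [159.86, 159.86, 180, 180, 180, 180].

### API

Orientations are given as a 3x3 rotation matrix whose columns are the frame's x, y, z axes.
In Python, from rig import bot gives the robot as it stands.
- The arm moves only by the tool play_rows, never from a script. Its argument "moves" is a list that holds one entry, the list of rows, each a list of 6 numbers: the shift along the tool's x, y, z in mm, then the turn, a rotation vector about the tool's x, y, z in rad. A call has 1 to 5 rows; each row shifts and turns the commanded pose from where the row before left it, along the tool's axes as they then stand; what a row does not reach is not made up. A row lasts 1/10 s, in which the tool goes at most 50 mm and 8.59 degrees, less where a joint would pass 70% of its speed; a pose out of reach is approached as far as the arm can. A call with a gripper value outside its range is refused whole. "fingers" is the opening, from -1 (shut) to 1 (fully open), set as the call begins (left out, the last holds). The fingers move at their own pace and stop on an object; the grip force is fixed at half the most. Time passes only in rows, so rows that do not move let the fingers close. It gives the time, the measured TCP pose, the force, the opening and the grip force at its end, in the units of the state.
- bot.read_state(): the state, without advancing time (a new reading comes with each control period).
- bot.capture(name): name is "scene" or "side" or "wrist"; returns a dict with "image" (480x640x3 uint8, blue, green, red), "fx", "fy", "cx", "cy" (pixels), "R" (3x3) and "t" (3): a world point X has camera coordinates R X + t. Camera axes: x right, y down, z forward; pixel columns grow to the right and rows downward; lengths in m; the calibration is good to about 2 mm. A picture is of the moment at which its call begins. There is no depth.
- bot.hand_in(): hands the job in; it is judged then, once.
Trained networks look in a picture, given as the dict that the camera call returned (one of the last four; its "shot" number tells which), for a name from the list of things; names that differ only in an ending like _2 or _b are one class to them, and where a whole thing is asked for, a point or a joint stands for the part that bears it (a point fixed in the world has none). Each returns a list of dicts, best first, with "confidence" (0 to 1); they miss things now and then, are a little off and sometimes report something else, mostly with a low value. They report only what shows in the picture. A call takes as long as a camera call. They do not tell look-alikes from the thing itself.
- bot.search_frame(picture, query): "centre" ([column, row] in pixels, amid what is visible of it).
- bot.silhouettes(picture, query): "pixels" (480x640 bool, what is visible of it) and "centre" ([column, row] in pixels, amid what is visible of it).
- bot.pinpoint(picture, query): "centre" ([column, row] in pixels: a listed point, or the origin of a listed thing).
The state is a dict: "time_s": time; "joint_positions": joint angles; "qvel": joint speeds; "tau": joint torques, N m; "position": TCP position; "tcp_rot": TCP orientation; "force": force on the tool from outside, world axes, zero at the start; "moment": the same for the moment, N m; "opening": opening from 0.0 (shut) to 1.0 (fully open); "grasp_force": force on a finger pad.
Only numpy, scipy, OpenCV 4.12 (cv2) and the standard library are available. Lean on these libraries where they do the work, as an engineer would, in place of code of your own. Each camera call takes 0.05 s, during which the arm holds its last target. There are 200 camera calls.

## Working session

There is one attempt and no reset: what is moved stays moved. The work goes in short steps, Python scripts to look and compute and a tool call to move; the robot and the scene stay as the last step left them, time stands still between calls to the robot, and variables do not carry over. Pictures are saved under pics/ and viewed, at most 10 in all, crops included, and the job is handed in when it is done.

Besides the shell and the picture viewer there is one more tool, called after "Emit:" as name(argument=value, ...), one argument or row to a line, values as JSON. play_rows: Moves the arm, as the interface text tells. Its arguments: {"type":"object","properties":{"moves":{"type":"array","items":{"type":"array","items":{"type":"array","items":{"type":"number"}}}},"fingers":{"type":"number"}},"required":["moves"]}

```bash
mkdir -p pics; cat > h.py <<'E'
import numpy as np, cv2
from rig import bot
def ray(p,px):
    d=np.array([(px[0]-p['cx'])/p['fx'],(px[1]-p['cy'])/p['fy'],1.])
    R=np.array(p['R']);t=np.array(p['t'])
    return -R.T@t, R.T@d
def at(p,px,z):
    o,d=ray(p,px); return o+d*(z-o[2])/d[2]
def proj(p,X):
    c=np.array(p['R'])@np.array(X)+np.array(p['t']); return [p['fx']*c[0]/c[2]+p['cx'],p['fy']*c[1]/c[2]+p['cy']]
E
python3 - <<'E'
from h import *
Z={'blade':.045,'blade_front':.047,'tray':0,'mouth':.045,'rest':0,'shoe':.05,'disc':0,'skew':0,'blank':0,'glue_bottle':0,'floor_strip':.04}
for n in ['scene','side']:
    p=bot.capture(n); cv2.imwrite(f'pics/{n}0.png',p['image'])
    for q,z in Z.items():
        for r in bot.pinpoint(p,q):
            if r['confidence']>.15: print(n,q,round(r['confidence'],2),np.round(r['centre'],1),np.round(at(p,r['centre'],z),4))
s=bot.read_state(); print(np.round(s['tcp_rot'],3),s['position'],s['force'],s['opening'],s['time_s'])
E
```

```text
scene blade 0.6 [275.6 276.6] [0.5918 0.2143 0.045 ]
scene blade_front 0.74 [311.1 289.1] [0.4895 0.2161 0.047 ]
scene tray 0.58 [340.3 203. ] [ 0.6792 -0.2991  0.    ]
scene tray 0.53 [271.2 240.1] [0.741 0.015 0.   ]
scene mouth 0.74 [312.4 289. ] [0.4884 0.2118 0.045 ]
scene mouth 0.63 [365.7 191.8] [ 0.6066 -0.3343  0.045 ]
scene mouth 0.16 [284. 292.] [0.5399 0.2566 0.045 ]
scene rest 0.89 [368.9 227.3] [ 0.5299 -0.2017  0.    ]
scene rest 0.81 [331.6 245.1] [ 0.5778 -0.0519  0.    ]
scene rest 0.7 [398. 255.] [ 0.3938 -0.1023  0.    ]
scene disc 0.89 [359.2 274.1] [0.446  0.0382 0.    ]
scene disc 0.36 [422.4 232.2] [ 0.3795 -0.259   0.    ]
scene skew 0.9 [265.9 349.4] [0.4945 0.4004 0.    ]
scene skew 0.23 [282.6 277.1] [0.6114 0.154  0.    ]
scene blank 0.52 [423.3 234.9] [ 0.3716 -0.2451  0.    ]
scene blank 0.49 [328.7 240.8] [ 0.5964 -0.0685  0.    ]
scene glue_bottle 0.89 [274.6 237.9] [ 7.395e-01 -4.000e-04  0.000e+00]
scene floor_strip 0.47 [340.8 191.5] [ 0.6811 -0.3028  0.04  ]
side blade 0.68 [304.7 204.3] [0.5679 0.2127 0.045 ]
side blade_front 0.89 [274.5 204. ] [0.4922 0.2169 0.047 ]
side tray 0.92 [397.8 375.1] [ 0.6813 -0.3154  0.    ]
side tray 0.86 [308.5 223. ] [0.5759 0.1962 0.    ]
side mouth 0.86 [272.4 210.6] [0.4868 0.1847 0.045 ]
side mouth 0.77 [343.1 367. ] [ 0.5905 -0.3336  0.045 ]
side mouth 0.31 [273.7 205.1] [0.49   0.2149 0.045 ]
side rest 0.96 [223.7 308.2] [ 0.3925 -0.1262  0.    ]
side rest 0.83 [323.5 284.1] [ 0.5882 -0.066   0.    ]
side disc 0.62 [256.  260.7] [0.4484 0.0328 0.    ]
side skew 0.7 [273.9 191.9] [0.489  0.3929 0.    ]
side blank 0.58 [205.8 357.6] [ 0.3748 -0.252   0.    ]
side glue_bottle 0.6 [392.5 260.9] [0.748  0.0064 0.    ]
side floor_strip 0.96 [399.  357.3] [ 0.6791 -0.3166  0.04  ]
[[ 0.904  0.428  0.   ]
 [ 0.428 -0.904 -0.   ]
 [-0.     0.    -1.   ]] [ 0.26726776 -0.56495628  0.23655899] [-0.64256657  0.43641439 -0.89502496] 1.00105021855621 1.2
```

View pics/scene0.png

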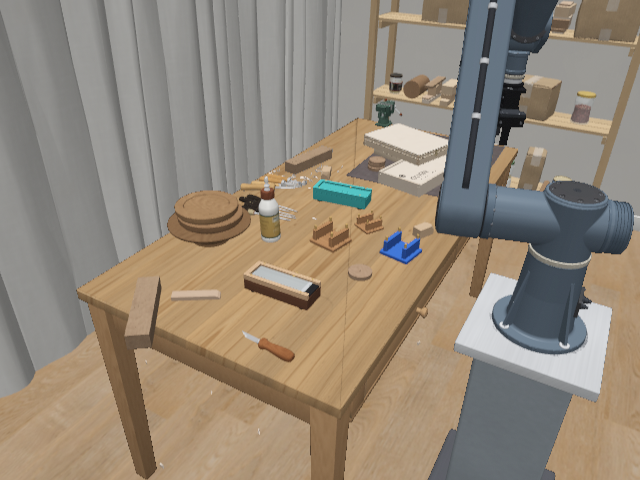

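View pics/side0.png

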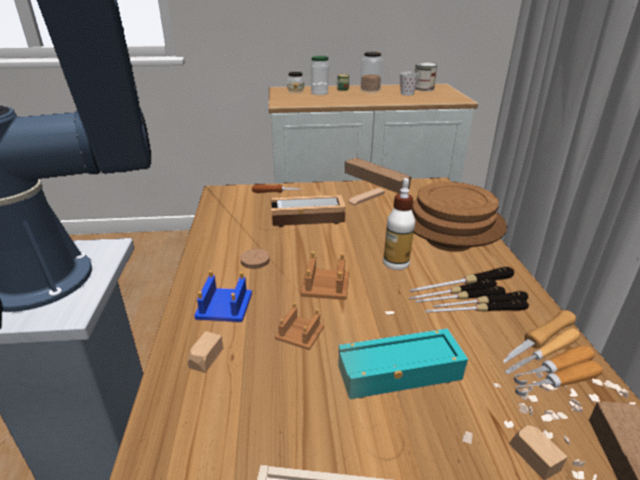

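The dark tray with light rails and the blade is at scene (283,283), side (308,209). The turquoise look-alike at scene (343,193), side (400,362) is to be left. Three things look like the rest:
- Larger brown: scene (331,236), side (326,276). This is the one I choose.
- Small brown: scene (368,222), side (300,325).
- Blue: scene (400,248), side (223,300).

I'll move high over the work and confirm with a close wrist picture.

Emit:
play_rows(
  moves=[
    [[0,0,-30,0,0,0.0883],[0,0,-30,0,0,0.0883],[0,0,-30,0,0,0.0883],[0,0,-30,0,0,0.0883],[0,0,-30,0,0,0.0883]],
  ],
  fingers=-1,
)

```text
time_s: 1.7
position: [0.2672, -0.5647, 0.3878]
tcp_rot: [[1.0, -0.003, -0.0], [-0.003, -1.0, 0.0], [-0.0, -0.0, -1.0]]
force: [-0.1, 0.0, 0.8]
opening: 0.635
grasp_force: 0.0
```

Emit:
play_rows(
  moves=[
    [[18,-42,0,0,0,0],[18,-42,0,0,0,0],[18,-42,0,0,0,0],[18,-42,0,0,0,0],[18,-42,0,0,0,0]],
  ],
)

```text
time_s: 2.2
position: [0.3576, -0.3531, 0.3867]
tcp_rot: [[1.0, -0.0, 0.0], [-0.0, -1.0, -0.0], [0.0, 0.0, -1.0]]
force: [1.3, -0.4, 1.1]
opening: 0.175
grasp_force: 0.0
```

Emit:
play_rows(
  moves=[
    [[18,-42,0,0,0,0],[18,-42,0,0,0,0],[18,-42,0,0,0,0],[18,-42,0,0,0,0],[18,-42,0,0,0,0]],
  ],
)

```text
time_s: 2.7
position: [0.4475, -0.1431, 0.3868]
tcp_rot: [[1.0, -0.0, 0.001], [-0.0, -1.0, -0.0], [0.001, 0.0, -1.0]]
force: [0.8, -0.8, 0.1]
opening: 0.006
grasp_force: 0.0
```

Emit:
play_rows(
  moves=[
    [[18,-42,0,0,0,0],[18,-42,0,0,0,0],[18,-42,0,0,0,0],[0,0,0,0,0,0],[0,0,0,0,0,0]],
  ],
)

```text
time_s: 3.2
position: [0.501, -0.0179, 0.3865]
tcp_rot: [[1.0, 0.003, -0.0], [0.003, -1.0, -0.001], [-0.0, 0.001, -1.0]]
force: [-0.2, -0.6, -0.5]
opening: 0.004
grasp_force: 0.0
```

```bash
python3 - <<'E'
from h import *
Z={'blade':.045,'blade_front':.047,'tray':0,'mouth':.045,'rest':0,'shoe':.05,'floor_strip':.04}
p=bot.capture('wrist'); cv2.imwrite(f'pics/w1.png',p['image'])
for q,z in Z.items():
        for r in bot.pinpoint(p,q):
            if r['confidence']>.15: print(q,round(r['confidence'],2),np.round(r['centre'],1),np.round(at(p,r['centre'],z),4))
s=bot.read_state(); print(np.round(s['tcp_rot'],3),s['position'],s['force'],s['opening'],s['joint_positions'])
print(ray(p,[320,240]),proj(p,[.577,.2,.05]),p['fx'])
E
```

```text
blade 0.82 [111.2 112.4] [0.5779 0.2119 0.045 ]
blade_front 0.56 [116.9 184.7] [0.4961 0.2153 0.047 ]
blade_front 0.22 [124.1 194.1] [0.4849 0.2082 0.047 ]
tray 0.75 [571.5  17.9] [ 0.6849 -0.3152  0.    ]
tray 0.63 [129.2 117. ] [0.5724 0.2115 0.    ]
mouth 0.93 [593.6 101.5] [ 0.5916 -0.33    0.045 ]
mouth 0.71 [127.3 196.1] [0.4821 0.2057 0.045 ]
rest 0.9 [465.2 149.2] [ 0.5348 -0.2078  0.    ]
rest 0.8 [355.2 104. ] [ 0.5887 -0.0673  0.    ]
rest 0.64 [387.4 256.3] [ 0.3913 -0.1173  0.    ]
shoe 0.75 [486.9 267.9] [ 0.3941 -0.2325  0.05  ]
shoe 0.54 [620.9  30.5] [ 0.6632 -0.3418  0.05  ]
floor_strip 0.71 [592.8   8.7] [ 0.686 -0.314  0.04 ]
[[ 1.    -0.002  0.   ]
 [-0.002 -1.    -0.   ]
 [ 0.     0.    -1.   ]] [ 0.50090817 -0.01987844  0.38660914] [-0.58298713  0.50779432 -0.11435459] 0.009313380881783784 [-1.50630960e+01  1.16649480e+01  8.70271058e+01 -3.60016844e-03
  8.13043249e+01  7.50277811e+01]
(array([ 0.57964391, -0.01780168,  0.53374329]), array([-0.29620303, -0.01361836, -0.9551884 ])) [np.float64(119.83886012911623), np.float64(113.2857534834503)] 415.57356828979016
```

View pics/w1.png

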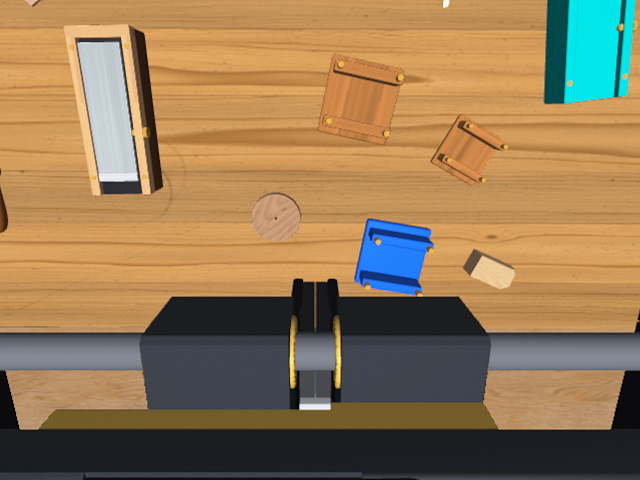

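Wrist view: the tray with the steel blade is at about (110,110), with its mouth and the polished stripe near (122,185). The larger brown rest is at (362,98), with pin tops at (340,64), (400,77), (329,121) and (386,133). The small brown rest (470,149), the blue one (393,257) and the turquoise tray (590,45) are to be left. Next I'll move over the tray.

Emit:
play_rows(
  moves=[
    [[0,-45,15,0,0,0],[0,-45,15,0,0,0],[0,-45,15,0,0,0],[0,-45,15,0,0,0],[0,-45,15,0,0,0]],
  ],
)

```text
time_s: 4.1
position: [0.5011, 0.2073, 0.3112]
tcp_rot: [[1.0, -0.001, 0.001], [-0.001, -1.0, 0.0], [0.001, -0.0, -1.0]]
force: [1.0, -0.4, 0.0]
opening: 0.006
grasp_force: 0.0
```

Emit:
play_rows(
  moves=[
    [[0,0,0,0,0,0],[0,0,0,0,0,0]],
  ],
)

```text
time_s: 4.3
position: [0.5007, 0.2065, 0.3111]
tcp_rot: [[1.0, 0.002, -0.001], [0.002, -1.0, -0.001], [-0.001, 0.001, -1.0]]
force: [-0.2, -0.0, 0.7]
opening: 0.003
grasp_force: 0.0
```

```bash
python3 - <<'E'
from h import *
Z={'blade':.045,'blade_front':.047,'tray':0,'mouth':.045,'rest':0,'shoe':.05}
p=bot.capture('wrist'); cv2.imwrite(f'pics/w2.png',p['image'])
for q,z in Z.items():
        for r in bot.pinpoint(p,q):
            if r['confidence']>.15: print(q,round(r['confidence'],2),np.round(r['centre'],1),np.round(at(p,r['centre'],z),4))
for r in bot.silhouettes(p,'blade')[:1]:
    ys,xs=np.nonzero(r['pixels']); W=np.array([at(p,(x,y),.049)[:2] for x,y in zip(xs,ys)],np.float32)
    c,wh,a=cv2.minAreaRect(W); print('blade rect',c,wh,a)
np.save('w2cam.npy',np.array([p['R'],[p['t']]*1+[[p['fx'],p['fy'],p['cx']],[p['cy'],0,0]]],dtype=float))
s=bot.read_state(); print(s['position'],s['force'],s['time_s'])
E
```

```text
blade 0.94 [307.8 112.4] [0.5784 0.2132 0.045 ]
blade_front 0.74 [306.3 191.6] [0.5023 0.2148 0.047 ]
mouth 0.7 [464.7 230.5] [0.4617 0.0511 0.045 ]
mouth 0.59 [311.4 210.3] [0.4827 0.2097 0.045 ]
rest 0.74 [579.8 102.3] [ 0.5893 -0.072   0.    ]
rest 0.62 [588.2 276.6] [ 0.3924 -0.1183  0.    ]
shoe 0.44 [332.8 133.6] [0.559  0.1893 0.05  ]
shoe 0.24 [578.1 100.9] [ 0.5894 -0.0398  0.05  ]
blade rect (0.5765348672866821, 0.21422339975833893) (0.15006700158119202, 0.046434372663497925) 1.2588695287704468
[0.50135503 0.20520597 0.31199597] [-0.41695423 -0.51568486 -0.15541894] 4.7
```

View pics/w2.png

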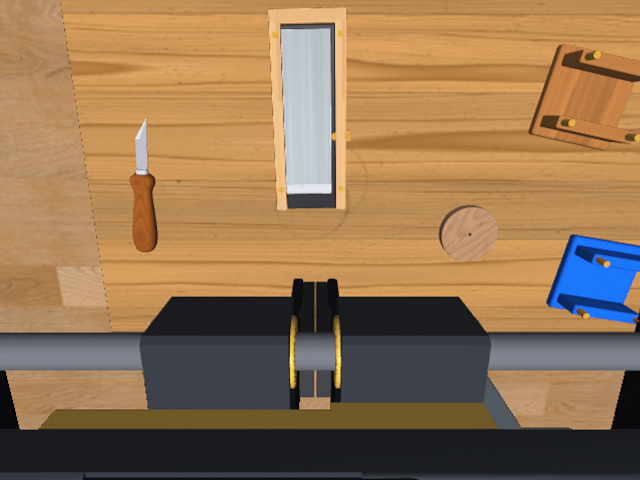

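This wrist view has the tray at (310,110), with top corners at (268,9), (346,8), (346,209) and (278,209). The blade's stripe is at (308,189) and the mouth edge near (311,208). I'll compute the tray and rest frames.

```bash
python3 - <<'E'
from h import *
p=bot.capture('wrist'); im=p['image']
# rail top mask: light wood inside tray box -> use refined corners
g=cv2.cvtColor(im,cv2.COLOR_BGR2GRAY)
for nm,z,pts in [('rail corners',.052,[(268,9),(346,8),(346,209),(278,209)]),('screws',.052,[(275,34),(341,33),(341,188),(281,189)]),('stripe/blade',.049,[(282,28),(332,27),(332,193),(287,194)])]:
    q=cv2.cornerSubPix(g,np.array(pts,np.float32).reshape(-1,1,2),(3,3),(-1,-1),(3,30,.01)).reshape(-1,2) if nm!='screws' else np.array(pts,float)
    W=np.array([at(p,x,z)[:2] for x in q]); print(nm,np.round(q,1).tolist(),np.round(W,4).tolist(),'centre',W.mean(0).round(4))
    for a,b in [(3,0),(2,1)]:
        d=W[a]-W[b]; d=W[b]-W[a]; print('  len',np.linalg.norm(d).round(4),'yaw',np.degrees(np.arctan2(d[1],d[0])).round(2))
# rest from w1 (camera pose: same orientation, TCP shift)
w1=dict(p); s=bot.read_state()
R=np.array(p['R']);C=-R.T@np.array(p['t'])
C1=C+np.array([.50090817,-.01987844,.38660914])-s['position']; w1['t']=-R@C1
W=np.array([at(w1,x,.058)[:2] for x in [(340,64),(400,77),(386,133),(329,121)]]); print('pins',W.round(4).tolist(),W.mean(0).round(4))
for a,b in [(3,0),(2,1),(1,0),(2,3)]:
    d=W[b]-W[a]; print('  len',np.linalg.norm(d).round(4),np.degrees(np.arctan2(d[1],d[0])).round(2))
cv2.imwrite('pics/c.png',cv2.resize(im[0:220,240:380],None,fx=2.7,fy=2.7,interpolation=cv2.INTER_CUBIC))
E
```

```text
rail corners [[266.3999938964844, 10.899999618530273], [343.79998779296875, 9.600000381469727], [343.79998779296875, 208.39999389648438], [275.6000061035156, 209.6999969482422]] [[0.6655, 0.2477], [0.6664, 0.1795], [0.4871, 0.1761], [0.4859, 0.2446]] centre [0.5762 0.212 ]
  len 0.1796 yaw 1.0
  len 0.1793 yaw 1.1
screws [[275.0, 34.0], [341.0, 33.0], [341.0, 188.0], [281.0, 189.0]] [[0.6468, 0.2407], [0.6476, 0.1817], [0.5078, 0.1793], [0.5068, 0.2387]] centre [0.5773 0.2101]
  len 0.14 yaw 0.82
  len 0.1398 yaw 0.97
stripe/blade [[282.0, 28.0], [332.5, 24.0], [332.0, 193.0], [285.1000061035156, 194.3000030517578]] [[0.6522, 0.2345], [0.6554, 0.1892], [0.5022, 0.188], [0.501, 0.2349]] centre [0.5777 0.2117]
  len 0.1513 yaw -0.15
  len 0.1532 yaw 0.45
pins [[0.6285, -0.0469], [0.6155, -0.1116], [0.557, -0.0993], [0.57, -0.0357]] [ 0.5927 -0.0734]
  len 0.0596 -10.83
  len 0.0597 -11.83
  len 0.0659 78.59
  len 0.0649 78.49
```

View pics/c.png

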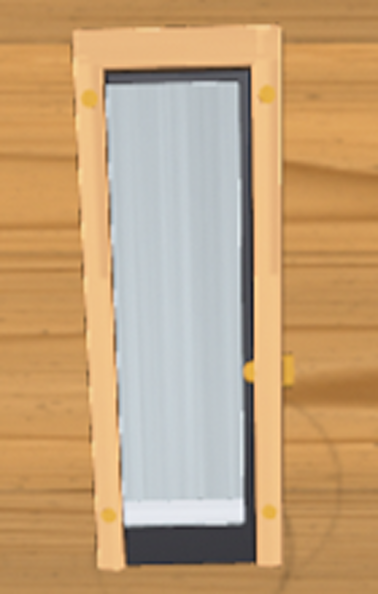

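The crop confirms the steel blade: the polished stripe (184,512) is toward the open mouth at the bottom and the shoe is at right (265,370). The tray is centred at about (0.5765, 0.2105), yaw 1°. The front edge is 16 mm inside the mouth, so it has to slide about 56 mm.

Emit:
play_rows(
  moves=[
    [[18,-1.5,36,0,0,-0.0035],[18,-1.5,36,0,0,-0.0035],[18,-1.5,36,0,0,-0.0035],[18,-1.5,36,0,0,-0.0035],[18,-1.5,36,0,0,-0.0035]],
  ],
)

```text
time_s: 5.25
position: [0.5919, 0.214, 0.1303]
tcp_rot: [[1.0, 0.017, 0.001], [0.017, -1.0, 0.0], [0.001, -0.0, -1.0]]
force: [0.2, -0.1, 0.4]
opening: 0.004
grasp_force: 0.0
```

Emit:
play_rows(
  moves=[
    [[0,0,20,0,0,0],[0,0,20,0,0,0],[0,0,10,0,0,0],[0,0,0,0,0,0],[0,0,0,0,0,0]],
  ],
)

```text
time_s: 5.75
position: [0.5915, 0.2143, 0.0822]
tcp_rot: [[1.0, 0.018, 0.001], [0.018, -1.0, 0.0], [0.001, -0.0, -1.0]]
force: [1.0, -0.3, 0.3]
opening: 0.005
grasp_force: 0.0
```

```bash
python3 - <<'E'
from h import *
P=[];F=[]
for i in range(4):
    p=bot.capture('wrist'); s=bot.read_state(); P.append(s['position']);F.append(s['force'])
print(np.mean(P,0),np.std(P,0),np.mean(F,0),np.std(F,0),s['tcp_rot'],bot.tips_ahead)
cv2.imwrite('pics/w3.png',p['image'])
E
```

```text
[0.59185953 0.21443609 0.08293869] [7.78969156e-05 2.50286476e-05 9.63215828e-05] [ 0.0876687   0.17496847 -0.11979075] [0.22636041 0.37668626 0.92108179] [[ 9.99836872e-01  1.78949529e-02  2.44964460e-03]
 [ 1.78939288e-02 -9.99839794e-01  4.39338384e-04]
 [ 2.45711409e-03 -3.95432949e-04 -9.99996903e-01]] 0.014
```

View pics/w3.png

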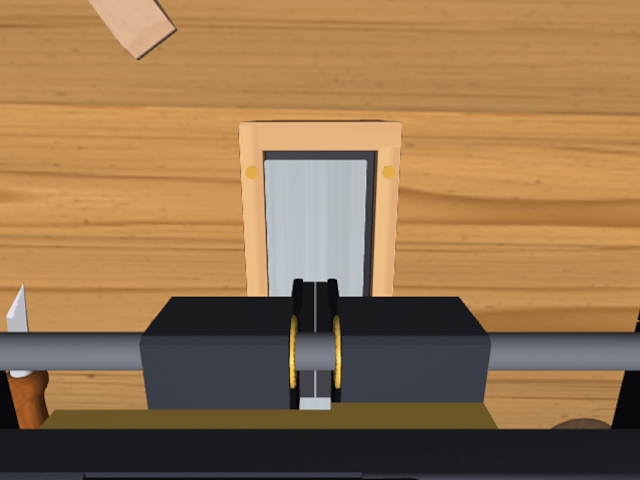

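The closed fingers (col 316) are centred over the blade (cols 264–369). I'll descend gently.

Emit:
play_rows(
  moves=[
    [[0,0,8,0,0,0],[0,0,6,0,0,0],[0,0,2,0,0,0],[0,0,0,0,0,0],[0,0,0,0,0,0]],
  ],
)

```text
time_s: 6.45
position: [0.5909, 0.2143, 0.0653]
tcp_rot: [[1.0, 0.018, -0.0], [0.018, -1.0, -0.0], [-0.0, 0.0, -1.0]]
force: [0.2, -0.3, 0.7]
opening: 0.007
grasp_force: 0.0
```

Emit:
play_rows(
  moves=[
    [[0,0,1,0,0,0],[0,0,1,0,0,0],[0,0,0,0,0,0]],
  ],
)

```text
time_s: 6.75
position: [0.591, 0.2143, 0.0635]
tcp_rot: [[1.0, 0.018, 0.0], [0.018, -1.0, 0.0], [0.0, -0.0, -1.0]]
force: [-0.8, -0.1, 0.1]
opening: 0.007
grasp_force: 0.0
```

Emit:
play_rows(
  moves=[
    [[0,0,1,0,0,0],[0,0,0,0,0,0]],
  ],
)

```text
time_s: 6.95
position: [0.5911, 0.2143, 0.0635]
tcp_rot: [[1.0, 0.018, 0.0], [0.018, -1.0, 0.0], [0.0, -0.0, -1.0]]
force: [-1.5, 0.0, 4.9]
opening: 0.007
grasp_force: 2.3
```

Emit:
play_rows(
  moves=[
    [[0,0,0.7,0,0,0],[0,0,0,0,0,0]],
  ],
)

```text
time_s: 7.15
position: [0.5911, 0.2143, 0.0634]
tcp_rot: [[1.0, 0.018, 0.001], [0.018, -1.0, -0.0], [0.001, 0.0, -1.0]]
force: [-2.4, -0.4, 9.2]
opening: 0.007
grasp_force: 4.1
```

Emit:
play_rows(
  moves=[
    [[0,0,0.4,0,0,0],[0,0,0,0,0,0]],
  ],
)

```text
time_s: 7.35
position: [0.5911, 0.2143, 0.0634]
tcp_rot: [[1.0, 0.018, 0.001], [0.018, -1.0, -0.0], [0.001, 0.0, -1.0]]
force: [-2.5, -0.9, 10.5]
opening: 0.004
grasp_force: 5.1
```

Emit:
play_rows(
  moves=[
    [[-2,0,0.2,0,0,0],[-3,0,0,0,0,0],[-3,0,0,0,0,0],[-3,0,0,0,0,0],[-3,0,0,0,0,0]],
  ],
)

```text
time_s: 7.85
position: [0.5814, 0.2145, 0.0635]
tcp_rot: [[1.0, 0.018, 0.01], [0.018, -1.0, 0.002], [0.01, -0.001, -1.0]]
force: [5.2, -0.2, 5.4]
opening: 0.006
grasp_force: 2.8
```

```bash
cat > b.py <<'E'
from h import *
for n in ['wrist','side','scene']:
    p=bot.capture(n)
    for r in bot.silhouettes(p,'blade')[:1]:
        ys,xs=np.nonzero(r['pixels']); W=np.array([at(p,(x,y),.049)[:2] for x,y in zip(xs,ys)])
        print(n,round(r['confidence'],2),'x range',np.percentile(W[:,0],[.5,50,99.5]).round(4),W.min(0).round(4),W.max(0).round(4))
    for r in bot.pinpoint(p,'blade_front')[:2]: print('  front',round(r['confidence'],2),at(p,r['centre'],.047).round(4))
s=bot.read_state(); print(s['position'],s['force'],s['time_s'])
E
python3 b.py
```

```text
wrist 0.7 x range [0.5301 0.6214 0.6508] [0.5288 0.1916] [0.6515 0.2376]
side 0.93 x range [0.5008 0.5706 0.6493] [0.5007 0.1865] [0.6505 0.2385]
  front 0.86 [0.498  0.2256 0.047 ]
scene 0.81 x range [0.4987 0.5488 0.6447] [0.4967 0.197 ] [0.6457 0.2413]
  front 0.58 [0.5055 0.2078 0.047 ]
[0.5806839  0.21451239 0.063472  ] [2.32571794 0.27447357 6.71887467] 8.3
```

The pressing force dropped to about 6 N and the finger slipped. I'll press more.

Emit:
play_rows(
  moves=[
    [[0,0,0.8,0,0,0],[0,0,0.7,0,0,0],[0,0,0,0,0,0]],
  ],
)

```text
time_s: 8.6
position: [0.5807, 0.2145, 0.0634]
tcp_rot: [[1.0, 0.018, 0.009], [0.018, -1.0, 0.001], [0.009, -0.001, -1.0]]
force: [0.8, -1.5, 15.0]
opening: 0.002
grasp_force: 7.4
```

Emit:
play_rows(
  moves=[
    [[-2,0,0.2,0,0,0],[-2,0,0.1,0,0,0],[-2,0,0,0,0,0]],
  ],
)

```text
time_s: 8.9
position: [0.5787, 0.2145, 0.0635]
tcp_rot: [[1.0, 0.018, 0.018], [0.018, -1.0, 0.002], [0.018, -0.002, -1.0]]
force: [6.7, -1.0, 10.3]
opening: 0.005
grasp_force: 5.2
```

```bash
python3 b.py
```

```text
wrist 0.66 x range [0.5278 0.619  0.6487] [0.5265 0.1916] [0.6493 0.2375]
side 0.76 x range [0.4984 0.5621 0.6458] [0.4983 0.1897] [0.6469 0.235 ]
  front 0.73 [0.4922 0.2157 0.047 ]
scene 0.94 x range [0.4927 0.5439 0.6449] [0.4926 0.1948] [0.6461 0.2416]
  front 0.84 [0.4946 0.2154 0.047 ]
[0.57798722 0.21445964 0.06341923] [ 6.13644573 -1.04066443 11.84171497] 9.35
```

It drags now. I'll continue.

Emit:
play_rows(
  moves=[
    [[-2,0,0.4,0,0,0],[-2,0,0,0,0,0],[-2,0,0,0,0,0],[-2,0,0,0,0,0],[-2,0,0,0,0,0]],
  ],
)

```text
time_s: 9.85
position: [0.5697, 0.2143, 0.0634]
tcp_rot: [[1.0, 0.018, 0.02], [0.018, -1.0, 0.002], [0.02, -0.002, -1.0]]
force: [7.5, -1.6, 12.1]
opening: 0.006
grasp_force: 6.0
```

Emit:
play_rows(
  moves=[
    [[-2,0,0,0,0,0],[-2,0,0,0,0,0],[-2,0,0,0,0,0],[-2,0,0,0,0,0],[0,0,0,0,0,0]],
  ],
)

```text
time_s: 10.35
position: [0.5612, 0.2141, 0.0634]
tcp_rot: [[1.0, 0.018, 0.019], [0.018, -1.0, 0.002], [0.019, -0.002, -1.0]]
force: [6.6, -0.7, 13.0]
opening: 0.002
grasp_force: 6.7
```

```bash
python3 b.py
```

```text
wrist 0.35 x range [0.5666 0.6404 0.667 ] [0.5649 0.1768] [0.6678 0.2485]
side 0.98 x range [0.4835 0.5403 0.6263] [0.4835 0.1891] [0.6274 0.2329]
  front 0.68 [0.4723 0.2067 0.047 ]
scene 0.86 x range [0.4762 0.5173 0.6206] [0.4746 0.1957] [0.623  0.2409]
  front 0.78 [0.4743 0.2139 0.047 ]
[0.56115183 0.21412097 0.06339948] [ 6.26023457 -1.62842162 13.77654238] 10.8
```

Emit:
play_rows(
  moves=[
    [[-2.5,0,0,0,0,0],[-2.5,0,0,0,0,0],[-2.5,0,0,0,0,0],[-2.5,0,0,0,0,0],[-2.5,0,0,0,0,0]],
  ],
)

```text
time_s: 11.3
position: [0.5498, 0.2139, 0.0634]
tcp_rot: [[1.0, 0.018, 0.021], [0.018, -1.0, 0.002], [0.021, -0.002, -1.0]]
force: [8.6, -2.3, 12.7]
opening: 0.006
grasp_force: 6.3
```

Emit:
play_rows(
  moves=[
    [[-2.5,0,0,0,0,0],[-2.5,0,0,0,0,0],[-2.5,0,0,0,0,0],[-2.5,0,0,0,0,0],[0,0,0,0,0,0]],
  ],
)

```text
time_s: 11.8
position: [0.5392, 0.2137, 0.0634]
tcp_rot: [[1.0, 0.018, 0.02], [0.018, -1.0, 0.002], [0.02, -0.002, -1.0]]
force: [7.3, -2.2, 14.1]
opening: 0.005
grasp_force: 7.2
```

```bash
python3 b.py
```

```text
wrist 0.79 x range [0.4887 0.5796 0.6091] [0.4867 0.1911] [0.6097 0.2367]
side 0.71 x range [0.461  0.5237 0.6081] [0.4607 0.181 ] [0.6092 0.2371]
  front 0.84 [0.4531 0.222  0.047 ]
scene 0.66 x range [0.4562 0.4987 0.5993] [0.4548 0.1959] [0.6014 0.243 ]
  front 0.97 [0.4609 0.2035 0.047 ]
  front 0.5 [0.7004 0.0707 0.047 ]
[0.53918677 0.21369205 0.06339746] [ 6.81839765 -1.65861366 13.77092064] 12.25
```

Emit:
play_rows(
  moves=[
    [[-2.5,0,0,0,0,0],[-2.5,0,0,0,0,0],[-2.5,0,0,0,0,0],[-2.5,0,0,0,0,0],[-2.5,0,0,0,0,0]],
  ],
)

```text
time_s: 12.75
position: [0.5281, 0.2135, 0.0634]
tcp_rot: [[1.0, 0.018, 0.023], [0.018, -1.0, 0.002], [0.023, -0.002, -1.0]]
force: [9.4, -3.2, 13.6]
opening: 0.01
grasp_force: 6.7
```

Emit:
play_rows(
  moves=[
    [[-2,0,0,0,0,0],[0,0,0,0,0,0]],
  ],
)

```text
time_s: 12.95
position: [0.5254, 0.2134, 0.0634]
tcp_rot: [[1.0, 0.018, 0.021], [0.018, -1.0, 0.002], [0.021, -0.002, -1.0]]
force: [7.6, -3.0, 16.1]
opening: 0.004
grasp_force: 7.3
```

```bash
python3 b.py
```

```text
wrist 0.62 x range [0.4747 0.5656 0.5952] [0.473  0.1905] [0.5961 0.2364]
side 0.67 x range [0.4465 0.5059 0.593 ] [0.4461 0.1803] [0.5941 0.2417]
scene 0.91 x range [0.4423 0.4886 0.5886] [0.4411 0.1939] [0.5907 0.2418]
  front 0.83 [0.4448 0.2121 0.047 ]
[0.52534784 0.21341544 0.06341014] [ 7.19542177 -2.51458563 13.78351195] 13.4
```

Overhang is about 39 mm. I'll lift, back off, open the fingers and look.

Emit:
play_rows(
  moves=[
    [[0,0,-10,0,0,0],[0,0,-30,0,0,0],[-10,0,-45,0,0,0],[-30,0,-45,0,0,0],[-40,0,-45,0,0,0]],
  ],
)

```text
time_s: 13.9
position: [0.4443, 0.2116, 0.2245]
tcp_rot: [[1.0, 0.017, -0.0], [0.017, -1.0, 0.0], [-0.0, -0.0, -1.0]]
force: [-0.9, 0.6, 1.1]
opening: 0.005
grasp_force: 0.0
```

Emit:
play_rows(
  moves=[
    [[0,0,-25,0,0,0],[0,0,0,0,0,0],[0,0,0,0,0,0]],
  ],
  fingers=0.55,
)

```text
time_s: 14.2
position: [0.4445, 0.2117, 0.2481]
tcp_rot: [[1.0, 0.018, 0.0], [0.018, -1.0, 0.0], [0.0, -0.0, -1.0]]
force: [-0.3, -0.4, 0.1]
opening: 0.197
grasp_force: 0.0
```

```bash
python3 b.py; python3 - <<'E'
from h import *
p=bot.capture('wrist'); cv2.imwrite('pics/w4.png',p['image'])
r=bot.silhouettes(p,'blade')[0]; ys,xs=np.nonzero(r['pixels']); W=np.array([at(p,(x,y),.049)[:2] for x,y in zip(xs,ys)],np.float32); print(cv2.minAreaRect(W))
f=W[W[:,0]<W[:,0].min()+.03]; print('front part y',f[:,1].min(),f[:,1].max(), 'mouth proj',proj(p,[.4855,.209,.045]))
s=bot.read_state();print(s['position'],s['opening'],s['tcp_rot'])
E
```

```text
wrist 0.76 x range [0.4469 0.5277 0.5944] [0.4456 0.1887] [0.5951 0.2369]
  front 0.85 [0.4451 0.2122 0.047 ]
  front 0.57 [0.4385 0.2227 0.047 ]
scene 0.67 x range [0.4426 0.5109 0.5907] [0.4411 0.1962] [0.5915 0.2424]
  front 0.78 [0.4511 0.2123 0.047 ]
[0.4449387  0.21155725 0.2473205 ] [0.9525063  0.22816869 0.07094962] 14.65
((0.5204711556434631, 0.21290725469589233), (0.150350421667099, 0.04608285427093506), 1.7650184631347656)
front part y 0.18779838 0.23426957 mouth proj [np.float64(318.6589320818845), np.float64(159.04204032508753)]
[0.4450079  0.21162568 0.24769913] 0.6926357635546281 [[ 9.99842440e-01  1.77379705e-02 -6.78361130e-04]
 [ 1.77378795e-02 -9.99842662e-01 -1.40035864e-04]
 [-6.80738349e-04  1.27981112e-04 -9.99999760e-01]]
```

View pics/w4.png

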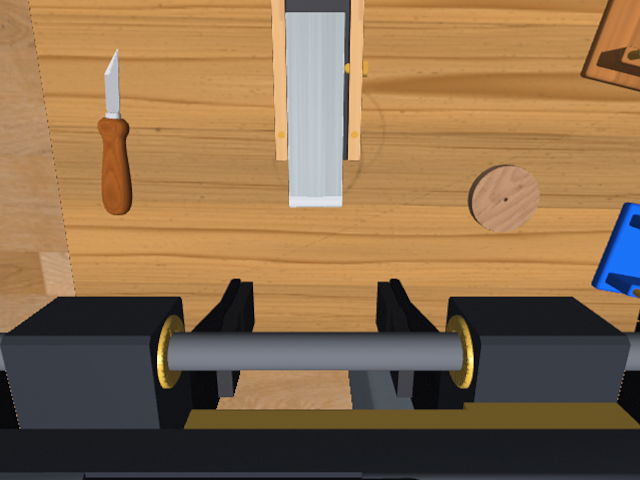

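The blade front is at (315,207), the mouth at row 160 and the shoe at (358,68). Overhang is about 40 mm, the blade is flat and the other objects haven't moved. I'll go down to grip.

Emit:
play_rows(
  moves=[
    [[6,0,36,0,0,0],[6,0,36,0,0,0],[6,0,36,0,0,0],[0,0,36,0,0,0],[0,0,20,0,0,0]],
  ],
)

```text
time_s: 15.25
position: [0.462, 0.2116, 0.0815]
tcp_rot: [[1.0, 0.018, -0.004], [0.018, -1.0, -0.001], [-0.004, 0.001, -1.0]]
force: [-0.2, -0.6, 0.0]
opening: 0.778
grasp_force: 0.0
```

Emit:
play_rows(
  moves=[
    [[0,0,15,0,0,0],[0,0,15,0,0,0],[0,0,10,0,0,0],[0,0,0,0,0,0],[0,0,0,0,0,0]],
  ],
)

```text
time_s: 15.75
position: [0.4633, 0.2121, 0.0442]
tcp_rot: [[1.0, 0.018, 0.0], [0.018, -1.0, 0.0], [0.0, -0.0, -1.0]]
force: [-1.3, 0.0, 0.8]
opening: 0.776
grasp_force: 0.0
```

Emit:
play_rows(
  moves=[
    [[0,0,1,0,0,0],[0,0,0,0,0,0],[0,0,0,0,0,0],[0,0,0,0,0,0],[0,0,0,0,0,0]],
  ],
  fingers=-1,
)

```text
time_s: 16.25
position: [0.4631, 0.2117, 0.0434]
tcp_rot: [[1.0, 0.018, 0.0], [0.018, -1.0, -0.0], [0.0, 0.001, -1.0]]
force: [-0.5, -3.7, 2.8]
opening: 0.505
grasp_force: 30.0
```

Emit:
play_rows(
  moves=[
    [[0,0,0,0,0,0],[0,0,0,0,0,0],[0,0,0,0,0,0]],
  ],
)

```text
time_s: 16.55
position: [0.4631, 0.2117, 0.0433]
tcp_rot: [[1.0, 0.018, 0.0], [0.018, -1.0, -0.0], [0.0, 0.0, -1.0]]
force: [-1.1, -4.3, 5.1]
opening: 0.51
grasp_force: 30.0
```

Emit:
play_rows(
  moves=[
    [[0,0,-2,0,0,0],[0,0,-4,0,0,0],[0,0,-6,0,0,0],[0,0,-8,0,0,0],[0,0,-8,0,0,0]],
  ],
)

```text
time_s: 17.05
position: [0.4629, 0.2125, 0.0718]
tcp_rot: [[1.0, 0.018, 0.0], [0.018, -1.0, 0.001], [0.0, -0.001, -1.0]]
force: [0.4, 0.4, -1.7]
opening: 0.51
grasp_force: 30.0
```

Emit:
play_rows(
  moves=[
    [[0,0,-10,0,0,0],[0,0,-12,0,0,0],[0,0,-12,0,0,0],[0,0,-8,0,0,0],[0,0,0,0,0,0]],
  ],
)

```text
time_s: 17.55
position: [0.464, 0.2123, 0.1146]
tcp_rot: [[1.0, 0.018, 0.003], [0.018, -1.0, 0.001], [0.003, -0.001, -1.0]]
force: [0.7, -0.2, -1.9]
opening: 0.508
grasp_force: 30.0
```

```bash
python3 - <<'E'
from h import *
for n,b in [('side',(120,250,220,400)),('scene',(180,330,220,400))]:
    p=bot.capture(n); im=p['image']
    s=bot.read_state(); print(n,proj(p,s['position']))
    c=im[b[0]:b[1],b[2]:b[3]]; cv2.imwrite(f'pics/{n}5.png',c)
a=cv2.imread('pics/side5.png');b=cv2.imread('pics/scene5.png')
f=lambda i:cv2.resize(i,(390,int(i.shape[0]*390/i.shape[1])),interpolation=cv2.INTER_CUBIC)
a,b=f(a),f(b);h=max(len(a),len(b));pad=lambda i:cv2.copyMakeBorder(i,0,h-len(i),0,0,0)
cv2.imwrite('pics/both5.png',np.hstack([pad(a),pad(b)]))
print(s['position'],s['force'],s['opening'],s['moment'])
E
```

```text
side [np.float64(261.28540406470796), np.float64(180.47537175402056)]
scene [np.float64(322.24872679487066), np.float64(268.4408422840744)]
[0.46304218 0.21199388 0.11329108] [-1.14679939e-03 -4.97979798e-01 -2.19114950e+00] 0.505483006916475 [0.01319882 0.03983073 0.01765652]
```

View pics/both5.png

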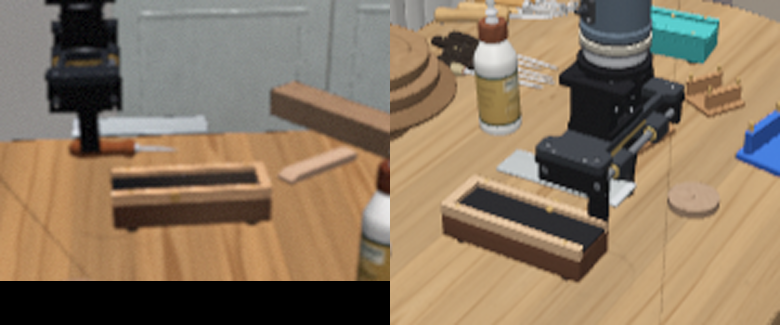

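In the side view (left) the blade is held level and well clear of the empty tray; the scene view (right) agrees. I'll move toward the rest while turning, and stop to one side of it to measure it.

Emit:
play_rows(
  moves=[
    [[0,20,-27,0,0,0.043],[0,25,-27,0,0,0.043],[0,30,-27,0,0,0.043],[0,35,-27,0,0,0.043],[0,35,-27,0,0,0.043]],
  ],
)

```text
time_s: 18.15
position: [0.4508, 0.0666, 0.2484]
tcp_rot: [[0.98, -0.197, -0.002], [-0.197, -0.98, 0.0], [-0.002, 0.0, -1.0]]
force: [1.0, 0.1, -1.0]
opening: 0.505
grasp_force: 30.0
```

Emit:
play_rows(
  moves=[
    [[0,0,0,0,0,0],[0,0,0,0,0,0]],
  ],
)

```text
time_s: 18.35
position: [0.4513, 0.0672, 0.248]
tcp_rot: [[0.98, -0.198, 0.0], [-0.198, -0.98, 0.0], [-0.0, -0.0, -1.0]]
force: [0.1, -0.2, -1.4]
opening: 0.507
grasp_force: 30.0
```

```bash
python3 - <<'E'
from h import *
p=bot.capture('wrist'); cv2.imwrite('pics/w6.png',p['image'])
for r in bot.pinpoint(p,'rest'): print(round(r['confidence'],2),np.round(r['centre']),at(p,r['centre'],0).round(4))
s=bot.read_state();print(s['position'],s['opening'],np.round(s['tcp_rot'],3))
np.savez('w6.npz',**{k:p[k] for k in ['R','t','fx','fy','cx','cy']})
E
```

```text
0.78 [511. 217.] [ 0.3935 -0.1169  0.    ]
0.66 [443.   5.] [ 0.5925 -0.0721  0.    ]
0.64 [602.  44.] [ 0.534  -0.2049  0.    ]
[0.45050943 0.0683471  0.24690609] 0.5047833531588034 [[ 0.981 -0.195 -0.003]
 [-0.195 -0.981  0.001]
 [-0.003 -0.    -1.   ]]
```

View pics/w6.png

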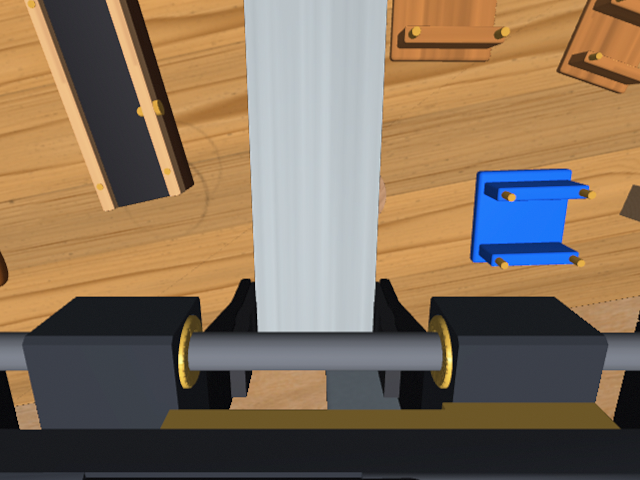

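The blade is held straight in the jaws (cols 245–385). The target rest is at upper right, its near pins at (415,33) and (503,32), level with the image, so its yaw matches. I'll go forward to see the whole rest.

Emit:
play_rows(
  moves=[
    [[18,0,0,0,0,0],[18,0,0,0,0,0],[18,0,0,0,0,0],[18,0,0,0,0,0],[18,0,0,0,0,0]],
  ],
)

```text
time_s: 18.95
position: [0.5395, 0.0516, 0.2461]
tcp_rot: [[0.981, -0.193, -0.004], [-0.193, -0.981, 0.001], [-0.004, 0.0, -1.0]]
force: [-0.1, -0.0, -0.4]
opening: 0.508
grasp_force: 30.0
```

Emit:
play_rows(
  moves=[
    [[0,0,0,0,0,0],[0,0,0,0,0,0]],
  ],
)

```text
time_s: 19.15
position: [0.5384, 0.0512, 0.2464]
tcp_rot: [[0.981, -0.194, -0.004], [-0.194, -0.981, 0.001], [-0.004, 0.0, -1.0]]
force: [-0.6, 0.9, -2.3]
opening: 0.513
grasp_force: 30.0
```

```bash
python3 - <<'E'
from h import *
p=bot.capture('wrist'); im=p['image']; cv2.imwrite('pics/w7.png',im)
for r in bot.pinpoint(p,'rest'): print(round(r['confidence'],2),np.round(r['centre']),at(p,r['centre'],0).round(4))
s=bot.read_state();print(s['position'],np.round(s['tcp_rot'],3))
R0=np.array([.5927,-.0734]);a=np.radians(-11.3);u=np.array([np.cos(a),np.sin(a)]);v=np.array([-u[1],u[0]])
print('expected pins',[np.round(proj(p,[*(R0+i*u+j*v),.058])).tolist() for i in(.03,-.03) for j in (.033,-.033)])
old=cv2.imread('pics/w6.png'); h6=cv2.cvtColor(old,cv2.COLOR_BGR2HSV); print('pin hsv',h6[33,415],h6[32,503],'wood',h6[45,450],h6[20,450],'bench',h6[100,500])
def sil(p):
    for r in bot.silhouettes(p,'rest'):
        ys,xs=np.nonzero(r['pixels']); print('sil',np.round(r['centre']),xs.min(),xs.max(),ys.min(),ys.max())
sil(p)
r=[r for r in bot.silhouettes(p,'blade')][0]; ys,xs=np.nonzero(r['pixels']); z=s['position'][2]+.006
W=np.array([at(p,(x,y),z)[:2] for x,y in zip(xs,ys)],np.float32); print('blade',cv2.minAreaRect(W),xs.min(),xs.max(),ys.min(),ys.max())
E
```

```text
0.88 [586. 151.] [ 0.531  -0.2047  0.    ]
0.66 [504. 298.] [ 0.3955 -0.1202  0.    ]
0.62 [436. 114.] [ 0.5915 -0.0711  0.    ]
[0.53795885 0.05103866 0.2470256 ] [[ 0.981 -0.195 -0.003]
 [-0.195 -0.981  0.001]
 [-0.003  0.    -1.   ]]
expected pins [[419.0, 70.0], [507.0, 71.0], [414.0, 151.0], [497.0, 152.0]]
pin hsv [ 20 175 229] [ 20 173 228] wood [ 14 159  74] [ 14 165 178] bench [ 16 137 183]
sil [596. 147.] 544 639 102 190
sil [512. 280.] 465 578 257 296
sil [437. 110.] 387 507 56 164
blade ((0.5919765830039978, 0.040528394281864166), (0.04428904876112938, 0.11243505030870438), 78.81298828125) 243 386 0 332
```

```bash
python3 - <<'E'
from h import *
p=bot.capture('wrist'); im=p['image']; h=cv2.cvtColor(im,cv2.COLOR_BGR2HSV)
m=cv2.inRange(h,(18,150,190),(26,255,255)); w=np.zeros_like(m); w[45:175,385:520]=m[45:175,385:520]
n,l,st,ce=cv2.connectedComponentsWithStats(w)
P=[]
for i in range(1,n):
    if st[i,4]>15: X=at(p,ce[i],.058); P.append(X[:2]); print(st[i],ce[i].round(1),X.round(4))
s=bot.read_state()
print('mean',np.mean(P,0),s['position'])
E
```

```text
[412  68   8   9  59] [415.5  71.9] [ 0.6287 -0.0449  0.058 ]
[499  68   8  10  59] [502.5  72.6] [ 0.6154 -0.1095  0.058 ]
[406 148   8   9  51] [409.8 152.2] [ 0.5701 -0.0328  0.058 ]
[489 149   8   8  52] [492.3 152.5] [ 0.557  -0.0974  0.058 ]
mean [ 0.59280886 -0.07117304] [0.53874802 0.0505192  0.24788574]
```

Emit:
play_rows(
  moves=[
    [[4,22,0,0,0,0.001],[4,22,0,0,0,0.001],[4,22,0,0,0,0.001],[4,22,0,0,0,0],[3.6,22,0,0,0,0]],
  ],
)

```text
time_s: 19.9
position: [0.5367, -0.0623, 0.2483]
tcp_rot: [[0.98, -0.199, 0.0], [-0.199, -0.98, -0.0], [0.0, 0.0, -1.0]]
force: [-0.5, 0.6, -1.4]
opening: 0.507
grasp_force: 30.0
```

Emit:
play_rows(
  moves=[
    [[0,0,25,0,0,0],[0,0,35,0,0,0],[0,0,35,0,0,0],[0,0,35,0,0,0],[0,0,25,0,0,0]],
  ],
)

```text
time_s: 20.4
position: [0.536, -0.0613, 0.0914]
tcp_rot: [[0.98, -0.199, -0.002], [-0.199, -0.98, 0.001], [-0.002, -0.0, -1.0]]
force: [-0.3, 0.5, -1.5]
opening: 0.508
grasp_force: 30.0
```

Emit:
play_rows(
  moves=[
    [[0,0,12,0,0,0],[0,0,0,0,0,0],[0,0,0,0,0,0]],
  ],
)

```text
time_s: 20.7
position: [0.5379, -0.0618, 0.0819]
tcp_rot: [[0.98, -0.199, 0.002], [-0.199, -0.98, -0.0], [0.002, 0.0, -1.0]]
force: [-0.6, 0.3, -0.3]
opening: 0.506
grasp_force: 30.0
```

```bash
python3 - <<'E'
from h import *
rows=[]
for n,b in [('side',(220,330,260,400)),('scene',(190,280,270,410)),('wrist',(0,340,200,440))]:
    p=bot.capture(n); c=p['image'][b[0]:b[1],b[2]:b[3]]; rows.append(cv2.resize(c,(390,int(c.shape[0]*390/c.shape[1])),interpolation=cv2.INTER_CUBIC) if n!='wrist' else c)
    s=bot.read_state()
    for q in ('blade','blade_front'):
        for r in bot.pinpoint(p,q)[:1]: print(n,q,round(r['confidence'],2),at(p,r['centre'],s['position'][2]+.003).round(4))
    if n=='wrist':
        h=cv2.cvtColor(p['image'],cv2.COLOR_BGR2HSV); m=cv2.inRange(h,(18,150,170),(26,255,255)); 
        N,l,st,ce=cv2.connectedComponentsWithStats(m)
        for i in range(1,N):
            if st[i,4]>20: print(st[i],at(p,ce[i],.057).round(4))
cv2.imwrite('pics/s8.png',rows[0]);cv2.imwrite('pics/w8.png',p['image'])
u=np.array([.9797,-.2])
print(s['position'],np.round(s['tcp_rot'],3),'blade c',np.array(s['position'][:2])+.0575*np.array(s['tcp_rot'])[:2,0])
E
```

```text
side blade 0.97 [ 0.5883 -0.0819  0.0854]
side blade_front 0.6 [ 0.5188 -0.0559  0.0854]
scene blade 0.58 [ 0.5901 -0.0733  0.0855]
scene blade_front 0.72 [ 0.5209 -0.0537  0.0855]
wrist blade 0.78 [ 0.5937 -0.0729  0.0849]
[220  84  17  18 216] [ 0.6286 -0.0454  0.057 ]
[388  85  16  18 221] [ 0.6153 -0.11    0.057 ]
[592 166  10  10  83] [ 0.5688 -0.187   0.057 ]
[229 232  14  15 164] [ 0.5699 -0.0332  0.057 ]
[381 232  15  15 166] [ 0.5565 -0.0978  0.057 ]
[548 255   9  10  69] [ 0.533  -0.1674  0.057 ]
[444 329   8  28 101] [ 0.5011 -0.1176  0.057 ]
[179 330   7  25  96] [0.5254 0.0043 0.057 ]
[443 361   9  26 117] [ 0.4831 -0.1157  0.057 ]
[178 362  10  25 115] [0.5087 0.0092 0.057 ]
[ 0.53761124 -0.06174143  0.081855  ] [[ 0.98  -0.199  0.002]
 [-0.199 -0.98  -0.   ]
 [ 0.002  0.    -1.   ]] blade c [ 0.59396313 -0.0731741 ]
```

Emit:
play_rows(
  moves=[
    [[-1.5,-1.2,10,0,0,0],[0,0,10,0,0,0],[0,0,8,0,0,0],[0,0,4,0,0,0],[0,0,0,0,0,0]],
  ],
)

```text
time_s: 21.65
position: [0.5353, -0.06, 0.0479]
tcp_rot: [[0.98, -0.199, -0.002], [-0.199, -0.98, 0.001], [-0.002, -0.0, -1.0]]
force: [0.6, -1.1, -1.8]
opening: 0.505
grasp_force: 30.0
```

Emit:
play_rows(
  moves=[
    [[0,0,1.5,0,0,0],[0,0,1.5,0,0,0],[0,0,1,0,0,0],[0,0,0,0,0,0]],
  ],
)

```text
time_s: 22.05
position: [0.536, -0.0602, 0.0451]
tcp_rot: [[0.98, -0.199, 0.0], [-0.199, -0.98, -0.0], [0.0, -0.0, -1.0]]
force: [-0.2, -0.4, -1.5]
opening: 0.509
grasp_force: 30.0
```

Emit:
play_rows(
  moves=[
    [[0,0,1,0,0,0],[0,0,0.5,0,0,0],[0,0,0,0,0,0]],
  ],
)

```text
time_s: 22.35
position: [0.5361, -0.0602, 0.0436]
tcp_rot: [[0.98, -0.199, 0.0], [-0.199, -0.98, -0.0], [0.0, 0.0, -1.0]]
force: [-1.2, -0.5, -1.2]
opening: 0.506
grasp_force: 30.0
```

Emit:
play_rows(
  moves=[
    [[0,0,0.5,0,0,0],[0,0,0.5,0,0,0],[0,0,0,0,0,0]],
  ],
)

```text
time_s: 22.65
position: [0.5361, -0.0602, 0.0431]
tcp_rot: [[0.98, -0.199, 0.0], [-0.199, -0.98, -0.0], [0.001, 0.0, -1.0]]
force: [-1.2, 0.6, 5.0]
opening: 0.508
grasp_force: 30.0
```

Emit:
play_rows(
  moves=[
    [[0,0,0.4,0,0,0],[0,0,0,0,0,0]],
  ],
)

```text
time_s: 22.85
position: [0.5361, -0.0602, 0.0428]
tcp_rot: [[0.98, -0.199, 0.001], [-0.199, -0.98, -0.0], [0.001, 0.0, -1.0]]
force: [-1.8, 0.9, 6.6]
opening: 0.507
grasp_force: 30.0
```

It is resting on the bars. I'll release and retreat upward.

Emit:
play_rows(
  moves=[
    [[0,0,-0.4,0,0,0],[0,0,0,0,0,0],[0,0,0,0,0,0],[0,0,0,0,0,0],[0,0,0,0,0,0]],
  ],
  fingers=0.55,
)

```text
time_s: 23.35
position: [0.5359, -0.0602, 0.0423]
tcp_rot: [[0.98, -0.199, -0.0], [-0.199, -0.98, 0.0], [-0.0, -0.0, -1.0]]
force: [0.6, -1.2, -0.2]
opening: 0.766
grasp_force: 0.0
```

Emit:
play_rows(
  moves=[
    [[0,0,-8,0,0,0],[0,0,-20,0,0,0],[0,0,-40,0,0,0],[-20,0,-45,0,0,0],[-25,0,-45,0,0,0]],
  ],
)

```text
time_s: 23.85
position: [0.4928, -0.0516, 0.2011]
tcp_rot: [[0.98, -0.199, 0.001], [-0.199, -0.98, -0.0], [0.001, 0.0, -1.0]]
force: [-0.3, -0.3, 0.5]
opening: 0.776
grasp_force: 0.0
```

Emit:
play_rows(
  moves=[
    [[-15,0,-40,0,0,0],[0,0,0,0,0,0],[0,0,0,0,0,0]],
  ],
)

```text
time_s: 24.15
position: [0.4782, -0.0484, 0.2406]
tcp_rot: [[0.98, -0.199, 0.003], [-0.199, -0.98, -0.001], [0.004, 0.0, -1.0]]
force: [-0.5, 0.4, 0.0]
opening: 0.777
grasp_force: 0.0
```

```bash
python3 - <<'E'
from h import *
p=bot.capture('wrist')
r=bot.silhouettes(p,'blade')[0]; ys,xs=np.nonzero(r['pixels']); W=np.array([at(p,(x,y),.049)[:2] for x,y in zip(xs,ys)],np.float32); print(cv2.minAreaRect(W))
h=cv2.cvtColor(p['image'],cv2.COLOR_BGR2HSV); m=cv2.inRange(h,(18,150,170),(26,255,255)); N,l,st,ce=cv2.connectedComponentsWithStats(m)
for i in range(1,N):
    if st[i,4]>20: print(st[i],at(p,ce[i],.057).round(4))
q=bot.capture('side'); c=cv2.resize(q['image'][230:320,270:390],(380,285),interpolation=cv2.INTER_CUBIC)
w=cv2.resize(p['image'][:320,120:520],(400,320)); c=cv2.copyMakeBorder(c,0,35,0,0,0); cv2.imwrite('pics/end.png',np.hstack([w,c]))
s=bot.read_state();print(s['position'],s['opening'],s['time_s'])
E
```

```text
((0.5754567980766296, -0.06785745173692703), (0.0461745411157608, 0.11639834195375443), 78.51536560058594)
[265   9   9  10  69] [ 0.6286 -0.0452  0.057 ]
[357   9   9  10  68] [ 0.6154 -0.1099  0.057 ]
[477  62   6   6  31] [ 0.5644 -0.1906  0.057 ]
[535  81   6   7  31] [ 0.5421 -0.2318  0.057 ]
[267  97   9   9  60] [ 0.57   -0.0331  0.057 ]
[354  97   8  10  58] [ 0.5566 -0.0976  0.057 ]
[455 119   6   6  29] [ 0.5271 -0.1703  0.057 ]
[511 137   6   6  30] [ 0.5049 -0.2115  0.057 ]
[ 22 165   9  13  59] [0.5569 0.1703 0.057 ]
[  8 172   6   8  25] [0.5563 0.1836 0.057 ]
[ 39 229   6   6  29] [0.5071 0.1768 0.057 ]
[454 251   8   8  50] [ 0.4188 -0.1592  0.057 ]
[376 254   7   6  34] [ 0.4303 -0.0943  0.057 ]
[450 316   7   7  34] [ 0.36   -0.1494  0.057 ]
[375 318   8   7  41] [ 0.3707 -0.0841  0.057 ]
[501 327  10  30 113] [ 0.3288 -0.1927  0.057 ]
[120 329   9  26 102] [0.3964 0.143  0.057 ]
[119 363  12  25 122] [0.3618 0.1549 0.057 ]
[500 364  11  24 125] [ 0.2911 -0.1901  0.057 ]
[ 0.47739572 -0.04826283  0.23800947] 0.7762463332253747 24.3
```

View pics/end.png

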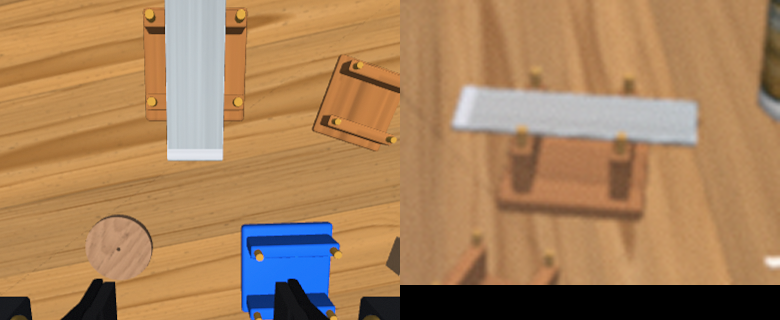

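In the final picture the blade lies flat on both bars between the four pins. Its stripe end is at (195,155), the overhang is equal at both ends, and the disc and the look-alikes haven't moved. The blade centre is within about 1 mm of the rest centre, so I'm handing it in.

```bash
python3 -c "
from rig import bot
print(bot.hand_in())"
```

```text
the job is handed in; nothing more can be done
None
```

I slid the blade out to about 40 mm overhang, gripped it by that end, laid it flat and centred on the larger brown rest between the pins, and handed the job in at about 24 s; no verdict came back.

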